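# Lower the dead weight of a ratchet-wound calibration stand onto its load cell

## Robot

A 6-joint arm with a two-finger parallel gripper is mounted at the origin on the work surface. World frame = base frame: x ahead of the robot, y to its left, z up, the work surface at z = 0. Lengths are in m, angles in rad, forces in N, time in s.
With the tool pointing down it reaches from about 0.375 to 0.975 m from the base axis. Payload 3.8 kg.
Tool frame: the origin (TCP) lies at the very end of the fingers, on their centre line; the grasp point (between the pads) lies 19 mm behind it; z points along the fingers, y is the line along which they close (so a half turn about z gives the same grasp; the last joint's range is limited). The gripper opens to 85 mm and grips with 20 to 120 N. Pads are 22 mm wide; open, the fingers measure 114 mm over their backs; the gripper's body (76 mm by 85 mm) begins 54 mm behind the grasp point. The pads swing forward as they close: fully open they stand 13 mm farther back than shut.
Start: joints at [-1.157, 0.264, 1.604, -0, 1.274, -0.037], TCP at [0.294, -0.608, 0.231] pointing down, gripper open.
Joint ranges: [-2.63, 2.63], [-0.94, 2.18], [0.31, 2.57], [-1.31, 4.45], [0, 2.66], [-2.55, 2.55]. Speed limits (rad/s): [2.57, 2.57, 3.14, 3.14, 3.14, 3.14].

## Interface

Orientations are given as a rotation vector (axis times angle).
In Python, from workcell import read_state, read_camera, calibration, finish_job gives the robot as it stands.
- The arm moves only by the tool step_arm, never from a script. Its argument "commands" is a list of rows, each an object of numbers: "fingers": the gripper's target within -1 to 1 (shut at 1, half-way at 0, fully open at -1); "dx", "dy", "dz": the shift along the tool's x, y, z in m; "roll": the turn about the tool's z in degrees. In form: [{"fingers": .., "dx": .., "dy": .., "dz": .., "roll": ..}, ...]. A call has 1 to 8 rows; each row is the pose to reach, as a shift and turn from the pose commanded when the call began, along the tool's axes at that moment; what a row does not reach only later rows make up. A row lasts 1/8 s, in which the tool goes at most 62.5 mm and 10.7 degrees, less where a joint would pass 70% of its speed; a pose out of reach is approached as far as the arm can. A call with a gripper value outside its range is refused whole. The fingers move at their own pace and stop on an object; "squeeze" is the grip in N (left out, the last holds). Time passes only in rows, so rows that repeat a pose let the fingers close. It gives the time, the measured TCP pose, the force, the opening and the grip force at its end, in the units of the state.
- read_state(): the state, without advancing time (a new reading comes with each control period).
- read_camera(name): name is "side" or "top"; returns (picture, depth): 420x560x3 uint8, blue, green, red; 420x560 float32, m along the optical axis (not along the pixel's ray), 0 where there is no reading.
- calibration(name): a dict with "intrinsics" (3x3 intrinsics, pixels), "k1" (the pictures are not rectified: a ray, as slopes to the right and down, at radius r is drawn at 1 + k1 r^2 times it, then the intrinsics apply), "world_to_cam" (4x4, takes a point from world to camera coordinates). Camera axes: x right, y up, looking along -z (the intrinsics and any distortion apply to the point x, -y, -z); pixel columns grow to the right and rows downward; lengths in m; the calibration is good to about 2 mm. A picture is of the moment at which its call begins. calibration takes no time and is no camera call.
- finish_job(): hands the job in; it is judged then, once.
The state is a dict: "time": time; "q": joint angles; "joint_vel": joint speeds; "joint_torque": joint torques, N m; "tool_pos": TCP position; "tcp_rot": TCP orientation; "wrist_force": force on the tool from outside, world axes, zero at the start; "torque": the same for the moment, N m; "width": opening from 0.0 (shut) to 1.0 (fully open); "grip_force": force on a finger pad.
Only numpy, scipy, OpenCV 4.12 (cv2) and the standard library are available. Lean on these libraries where they do the work, as an engineer would, in place of code of your own. Each camera call takes 0.05 s, during which the arm holds its last target. There are 200 camera calls.

## Task

The stand's weight is wound up and hangs on the ratchet pawl. Throw the pawl's trip lever fully down, take the load on the crank handle and wind it up just enough for the pawl to spring clear, then let the crank turn back slowly under the load until the weight stands with all its weight on the load cell, and only then let go of the handle. Set it down gently - never let the weight run away or drop, and do not press the crank on against the cell - and leave the other things on the bench where they are.

Things in the scene. Friction and masses are not known exactly. Their poses are not given: they have to be found in the camera images.
- stand: Dead-weight stand fixed on the table: grey base plate 220 x 200 x 14 mm, aluminium column 305 mm tall, head casting 133 to 197 mm up, square vertical ram through it, 30 mm to the -x side of the shaft. Ratchet, pawl, trip lever and crank are on the head's -y face. Origin: on the table under the crank shaft's line (x) and the ram (y); z up; the shaft runs along y, 165 mm up.
- hub (a point): Point on the crank shaft's axis, 165 mm above the table, in the plane in which the handle's middle circles (stand coordinates 0, -110, 165 mm). Its axes are the stand's: y along the shaft, z up. At the handle the hanging load pulls with 2.5 to 5 N along the circle, towards lowering; the gear runs easily and will not hold the load without the pawl or a hand.
- handle: Crank handle, origin at its middle: black cylinder 21 mm thick, 64 mm long, level along stand y, spinning freely on its spindle (its axes spin too). Circles at 70 mm radius round the hub; at the start just to the +x side of the top, 229 mm up. The crank arm (18 x 8 mm steel) is 40 mm from the origin towards stand +y. Pinch it from above, fingers closing along stand x; no turning needed.
- crank (a joint): Crank turn, rad, 0 (within 0.02) at the start. Handle's angle from straight up towards stand +x = 0.40 + this. Growing winds up (handle goes down on the +x side); falling lowers, over the top and down on the -x side, 18 mm of ram per rad. As the foot lands the handle's pull fades to zero within about 0.15 rad (soft puck), then reverses if driven on: each newton pushed there adds 4 N on the cell.
- trip (a joint): Trip lever, rad: 0 = up, pawl in; 0.55 = thrown fully down, on its stop. Stays where it is left; 2 to 3 N at its pad move it. Only a spring joins it to the pawl on the same pin: under load the hooked tooth holds the pawl in though the lever is down. It springs clear once the crank is wound up 0.03 to 0.06 rad (0.1 more does no harm) and then stays clear.
- trip_pad (a point): Middle of the top of the trip lever's black finger pad, 26 mm (stand x) by 28 mm (stand y), 6 mm thick; at the start at stand coordinates -125, -58, 193 mm. The lever's pin, along stand y, is at stand x -55, 170 mm up, so the pad swings down about it, 40 mm lower when fully down (stand x about -126, tilted 0.55 rad). Free space below it.
- pawl_nose (a point): Nose of the steel pawl, hooked behind a tooth of the ratchet wheel (14 teeth, 68 mm across) on the wheel's upper -x side. Lies still while engaged; jumps 15 to 25 mm when the pawl springs clear.
- ram: The weight: steel ram 24 x 24 x 175 mm with three dark discs 72 mm across near its top, 1.3 to 1.9 kg. Origin: middle of its lower end, 113 mm above the table at the start. A ball-ended levelling foot stands out 8 to 24 mm below it; how far differs each day and is not shown by this pose, so the landing has to be felt (23 to 39 mm of lowering, 1.3 to 2.2 rad of crank, to first touch).
- cell: Bar load cell under the ram, fixed to the stand: round pan 60 mm across with a black rubber puck 28 mm across. Origin: middle of the puck's top, 66 mm above the table, straight below the ram. Delicate: the resting weight gives 13 to 19 N; over 27 N, or a drop, spoils it.
- board: Microcontroller board, 69 x 53 mm, 17 mm tall; a bystander beside the stand. Origin: centre of its underside.
- breadboard: White breadboard, 165 x 55 x 9 mm (long side along its x); a bystander. Origin: centre of its underside.
- meter: Pocket multimeter lying on its back, 146 x 78 x 35 mm; a bystander. Origin: centre of its underside.
- driver: Screwdriver with a black handle, 190 mm long, lying along its own x; a bystander.
- spool: Spool of solder standing on its flange, 60 mm across, 40 mm tall; a bystander. Origin: centre of its underside.
- weight: Spare slotted weight, steel disc 50 mm across, 12 mm thick, lying on the table; a bystander.
- tray: Small two-compartment parts tray, 120 x 85 x 24 mm; a bystander. Origin: centre of its underside.

How it is judged:
On the way, in this order (a step that is already met when the one before it is completed fails the run):
1. the trip lever is thrown fully down while the weight still hangs on the pawl (value of joint trip above 0.48 rad and contact force between ram and cell below 0.5 N), for 0.2 s.
2. the pawl has sprung clear of the ratchet wheel, the weight held up on the crank (distance of pawl_nose from where it was at the start of the episode above 0.012 m and contact force between ram and cell below 0.5 N), for 0.2 s.
3. the weight stands on the load cell (contact force between ram and cell above 9 N), for 0.3 s.
At the end, for the whole second after the job is handed in: The weight stands at rest (below 5 mm/s) with all its weight on the load cell (more than 11 N between ram and cell), the trip lever is down (above 0.48 rad) and the pawl clear of the wheel (nose more than 12 mm from where it was) (contact force between ram and cell above 11 N and linear speed of ram below 0.005 m/s and value of joint trip above 0.48 rad and distance of pawl_nose from where it was at the start of the episode above 0.012 m); the robot touches nothing.
It fails at once if the handle is let go while the pawl is clear and the load cell does not yet carry the weight (distance of pawl_nose from where it was at the start of the episode above 0.012 m and contact force between the fingers and handle below 0.05 N and contact force between ram and cell below 7 N).
It fails at once if the weight runs away: the ram moves faster than 50 mm/s (linear speed of ram above 0.05 m/s).
It fails at once if the load cell is overloaded: more than 27 N between ram and cell (contact force between ram and cell above 27 N).
It fails at once if a bystander is pushed more than 20 mm (distance of any of board, breadboard, meter, driver, spool, weight, tray from where it was at the start of the episode above 0.02 m).
It also fails if it takes over 72 s, if anything falls off the work surface, if the arm or the gripper's body presses on something with over 40 N, if the wrist force passes 120 N, or if a joint passes its speed limit or range.

## Working session

There is one attempt and no reset: what is moved stays moved. The work goes in short steps, Python scripts to look and compute and a tool call to move; the robot and the scene stay as the last step left them, time stands still between calls to the robot, and variables do not carry over. Pictures are saved under pics/ and viewed, at most 10 in all, crops included, and the job is handed in when it is done.

Besides the shell and the picture viewer there is one more tool, called after "Emit:" as name([rows], argument=value, ...), one row to a line, values as JSON. step_arm: Moves the arm, as the interface text tells. Its arguments: {"type":"object","properties":{"commands":{"type":"array","items":{"type":"object","properties":{"fingers":{"type":"number"},"dx":{"type":"number"},"dy":{"type":"number"},"dz":{"type":"number"},"roll":{"type":"number"}}}},"squeeze":{"type":"number"}},"required":["commands"]}

```bash
mkdir -p pics; cat > h.py <<'E'
import numpy as np, cv2
from workcell import *
def load(n):
    return np.load(f'{n}.npz')
def pts(n,d):
    c=calibration(n);K=np.array(c["intrinsics"]);T=np.array(c["world_to_cam"])
    v,u=np.mgrid[0:d.shape[0],0:d.shape[1]]
    p=np.stack([u,v],-1).reshape(-1,1,2).astype(float)
    xn=cv2.undistortPoints(p,K,np.array([c["k1"],0,0,0.])).reshape(d.shape+(2,))
    P=np.stack([xn[...,0]*d,-xn[...,1]*d,-d],-1)
    return (P-T[:3,3])@T[:3,:3]
E
python3 - <<'E'
from h import *
for n in("side","top"):
    p,d=read_camera(n); cv2.imwrite(f'pics/{n}0.png',p); np.savez(n,p=p,d=d,P=pts(n,d))
    print(n,np.linalg.inv(np.array(calibration(n)["world_to_cam"])).round(3).tolist())
s=read_state();print(s)
E
```

```text
side [[-0.968, -0.14, 0.207, 0.838], [0.25, -0.547, 0.799, 1.215], [0.002, 0.825, 0.565, 1.017], [0.0, 0.0, 0.0, 1.0]]
top [[0.003, 0.995, -0.1, 0.418], [-1.0, 0.001, -0.019, -0.04], [-0.019, 0.1, 0.995, 1.497], [0.0, 0.0, 0.0, 1.0]]
{'time': 0.1, 'q': array([-1.15689262e+00,  2.64698742e-01,  1.60526373e+00, -8.96342187e-06,
        1.27371441e+00, -3.68825277e-02]), 'joint_vel': array([-4.72883451e-04, -2.55720329e-03, -4.40598328e-03, -1.16259496e-03,
       -2.53783176e-03,  9.56786675e-05]), 'joint_torque': array([ 2.66418438e-04, -5.16707611e+01, -3.68591201e+01,  3.35521243e-06,
        6.26309033e-03,  1.36447706e-07]), 'tool_pos': array([ 0.29381292, -0.60694657,  0.23005823]), 'tcp_rot': array([-3.06013528e+00, -7.01659965e-01,  6.26329640e-04]), 'wrist_force': array([-0.089524  ,  0.20467486, -0.12970859]), 'torque': array([-0.04741932,  0.00882338,  0.00704047]), 'grip_force': 0.0, 'width': 0.9993087533345997}
```

View pics/side0.png

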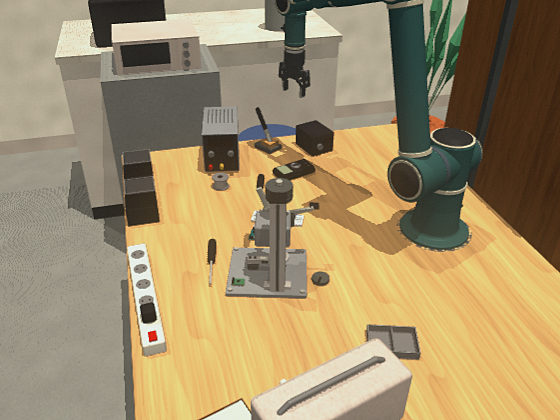

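View pics/top0.png

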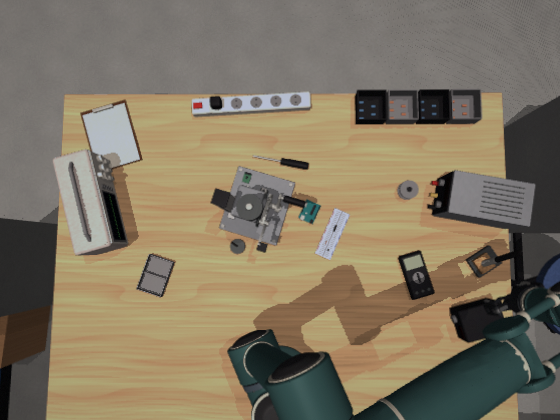

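The side view shows the stand at (270,250) with the pad at (315,206) and the handle at (260,182). In the top view the handle is near (292,201), the trip pad near (262,247) and the discs near (248,206). The stand's -y points to the right, slightly down.

```bash
python3 - <<'E'
from h import *
t=load('top');p=t['p'];P=t['P'];d=t['d']
cv2.imwrite('pics/topc.png',cv2.resize(p[150:270,195:355],None,fx=5,fy=5,interpolation=cv2.INTER_CUBIC))
g=p.max(-1);z=P[...,2]
roi=np.zeros(g.shape,bool);roi[150:270,195:355]=1
def cc(m,nm,mn=8):
    n,l,st,c=cv2.connectedComponentsWithStats((m&roi).astype(np.uint8))
    for i in range(1,n):
        if st[i,4]>=mn:
            q=P[l==i];r=cv2.minAreaRect(q[:,:2].astype(np.float32))
            print(nm,st[i],c[i].round(1),'mean',q.mean(0).round(4),'med z',np.median(q[:,2]).round(4),'rect',np.round(r[0],4),np.round(r[1],4),round(r[2],1))
cc((z>.006)&(z<.022),'plate',100)
cc((g<70)&(z>.21)&(z<.26),'handle')
cc((g<70)&(z>.17)&(z<.21),'pad')
cc((z>.24)&(z<.29),'ramdisc',20)
cc((z>.29)&(z<.33),'col',20)
for n,(u,v) in dict(h=(292,201),pad=(262,247),disc=(248,206)).items(): print(n,p[v,u],P[v,u].round(4))
E
```

```text
plate [ 230  165   65   40 1078] [262.  183.4] mean [0.6346 0.0613 0.0144] med z 0.0144 rect [0.6225 0.0655] [0.2131 0.1056] 75.5
plate [261 200  28  46 602] [274.1 224.5] mean [0.4972 0.0202 0.0142] med z 0.0144 rect [0.5058 0.0214] [0.0639 0.1524] 76.1
plate [298 201  23  23 215] [309.  212.3] mean [ 0.5379 -0.0955  0.0108] med z 0.0099 rect [ 0.5389 -0.0953] [0.0533 0.0721] 62.9
plate [315 208  34  52 687] [331.6 233.9] mean [ 0.4668 -0.1698  0.0102] med z 0.01 rect [ 0.4659 -0.1706] [0.0586 0.1668] 66.5
plate [219 211  45  30 634] [240.2 226.8] mean [0.4894 0.1325 0.0143] med z 0.0143 rect [0.4904 0.1346] [0.146  0.0628] 70.0
plate [229 238  16  16 177] [236.6 246.2] mean [0.4255 0.1438 0.0127] med z 0.0126 rect [0.4277 0.1448] [0.0507 0.0494] 89.9
handle [227 196   7  14  44] [230.1 202.8] mean [0.5465 0.1363 0.2367] med z 0.2374 rect [0.5467 0.1363] [0.0051 0.039 ] 67.3
handle [282 196  23  12 151] [293.5 201.2] mean [ 0.5511 -0.0433  0.2388] med z 0.2391 rect [ 0.5514 -0.0435] [0.0644 0.0203] 73.2
pad [262 194   5  10  19] [263.4 198.4] mean [0.5652 0.0454 0.1817] med z 0.1789
[... 460 characters left out ...]
0.5473 0.1361 0.2655] med z 0.2665 rect [0.5466 0.1362] [0.0075 0.0398] 62.6
ramdisc [283 196  21  11  61] [292.7 200.5] mean [ 0.5525 -0.0409  0.242 ] med z 0.2415 rect [ 0.5513 -0.0419] [0.0587 0.0132] 70.3
ramdisc [245 204  18  17  46] [256.7 214.7] mean [0.5098 0.0573 0.2779] med z 0.2794 rect [0.5124 0.0596] [0.02   0.0626] 45.5
col [210 188  20  20 261] [219.8 197.8] mean [0.553  0.1545 0.3052] med z 0.3052 rect [0.5533 0.155 ] [0.0435 0.0428] 73.2
col [236 194  26  26 418] [248.5 206.8] mean [0.5298 0.0782 0.2934] med z 0.2923 rect [0.5308 0.0784] [0.0679 0.0683] 89.2
h [38 37 38] [ 0.5512 -0.0391  0.2416]
pad [45 44 46] [0.4223 0.0478 0.1929]
disc [175 182 182] [0.5315 0.0791 0.2994]
```

View pics/topc.png

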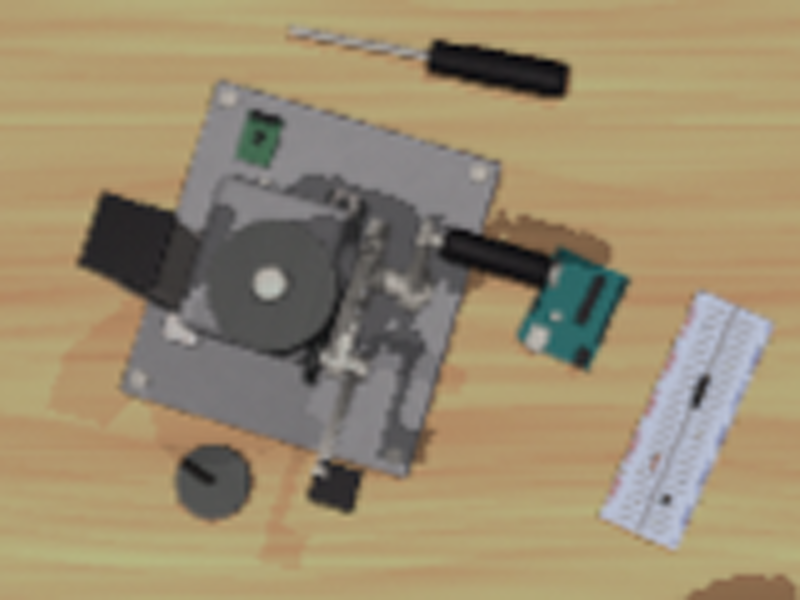

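Emit:
step_arm([
  {"fingers": 1,"dx": 0.04,"dy": -0.053,"dz": -0.02,"roll": -6},
  {"fingers": 1,"dx": 0.08,"dy": -0.107,"dz": -0.03,"roll": -12},
  {"fingers": 1,"dx": 0.12,"dy": -0.16,"dz": -0.03,"roll": -18},
  {"fingers": 1,"dx": 0.16,"dy": -0.214,"dz": -0.03,"roll": -24},
  {"fingers": 1,"dx": 0.2,"dy": -0.267,"dz": -0.03,"roll": -30},
  {"fingers": 1,"dx": 0.24,"dy": -0.32,"dz": -0.03,"roll": -36},
  {"fingers": 1,"dx": 0.28,"dy": -0.374,"dz": -0.03,"roll": -42},
  {"fingers": 1,"dx": 0.31,"dy": -0.41,"dz": -0.03,"roll": -47},
], squeeze=60)

```text
time: 1.1
tool_pos: [0.3903, -0.1186, 0.261]
tcp_rot: [2.526, 1.868, 0.0]
wrist_force: [0.3, -0.2, -0.7]
width: -0.003
grip_force: 0.0
```

Emit:
step_arm([
  {"fingers": 1,"dx": 0.05,"dy": -0.006},
  {"fingers": 1,"dx": 0.1,"dy": -0.012},
  {"fingers": 1,"dx": 0.14,"dy": -0.018,"dz": 0.02},
  {"fingers": 1,"dx": 0.153,"dy": -0.019,"dz": 0.05},
  {"fingers": 1,"dx": 0.153,"dy": -0.019,"dz": 0.05},
])

```text
invalid input
```

```bash
python3 - <<'E'
from h import *
s=read_state();print(s['tool_pos'],s['tcp_rot'],s['wrist_force'])
p,d=read_camera('side');cv2.imwrite('pics/s1.png',cv2.resize(p[150:310,190:350],None,fx=3.7,fy=3.7,interpolation=cv2.INTER_CUBIC))
E
```

```text
[ 0.39029879 -0.11859619  0.26104989] [2.52591365e+00 1.86765368e+00 4.65180570e-04] [ 0.33583228 -0.19935044 -0.70734954]
```

View pics/s1.png

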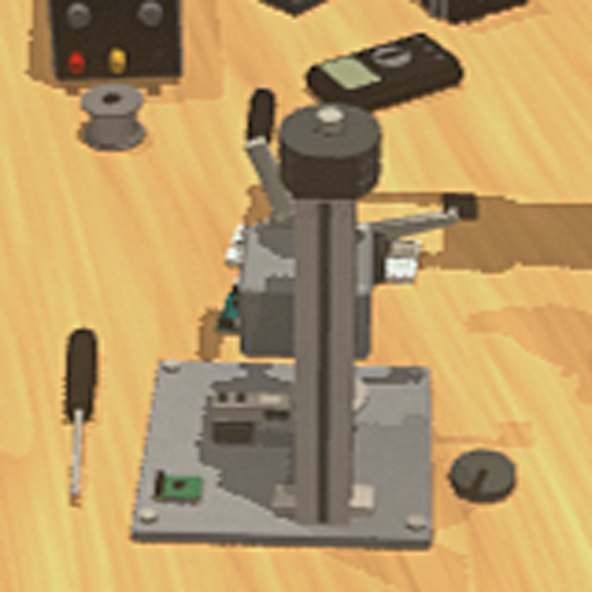

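The call was refused because each row needs every field. The crop shows the lever still up, with its pad at (460,205) and the handle at (262,115).

Emit:
step_arm([
  {"fingers": 1,"dx": 0.05,"dy": -0.006,"dz": 0,"roll": 0},
  {"fingers": 1,"dx": 0.1,"dy": -0.012,"dz": 0,"roll": 0},
  {"fingers": 1,"dx": 0.14,"dy": -0.018,"dz": 0.02,"roll": 0},
  {"fingers": 1,"dx": 0.153,"dy": -0.019,"dz": 0.05,"roll": 0},
  {"fingers": 1,"dx": 0.153,"dy": -0.019,"dz": 0.05,"roll": 0},
  {"fingers": 1,"dx": 0.153,"dy": -0.019,"dz": 0.05,"roll": 0},
])

```text
time: 1.9
tool_pos: [0.4178, 0.0307, 0.2119]
tcp_rot: [2.528, 1.864, -0.0]
wrist_force: [0.5, 0.2, 0.6]
width: -0.003
grip_force: 0.0
```

Emit:
step_arm([
  {"fingers": 1,"dx": 0.018,"dy": -0.001,"dz": 0.0,"roll": 0},
  {"fingers": 1,"dx": 0.018,"dy": -0.001,"dz": 0.01,"roll": 0},
  {"fingers": 1,"dx": 0.018,"dy": -0.001,"dz": 0.02,"roll": 0},
  {"fingers": 1,"dx": 0.018,"dy": -0.001,"dz": 0.027,"roll": 0},
  {"fingers": 1,"dx": 0.018,"dy": -0.001,"dz": 0.034,"roll": 0},
  {"fingers": 1,"dx": 0.018,"dy": -0.001,"dz": 0.04,"roll": 0},
  {"fingers": 1,"dx": 0.018,"dy": -0.001,"dz": 0.046,"roll": 0},
])

```text
time: 2.78
tool_pos: [0.4214, 0.0485, 0.1646]
tcp_rot: [-2.528, -1.865, 0.002]
wrist_force: [-3.3, -0.8, 2.1]
width: -0.003
grip_force: 1.7
```

Emit:
step_arm([
  {"fingers": 1,"dx": 0,"dy": 0,"dz": 0.004,"roll": 0},
  {"fingers": 1,"dx": 0,"dy": 0,"dz": 0.008,"roll": 0},
  {"fingers": 1,"dx": 0,"dy": 0,"dz": 0.011,"roll": 0},
])

```text
time: 3.15
tool_pos: [0.4228, 0.0483, 0.1562]
tcp_rot: [2.527, 1.864, 0.001]
wrist_force: [-10.3, -2.7, 23.6]
width: -0.005
grip_force: 12.6
```

Emit:
step_arm([
  {"fingers": 1,"dx": 0,"dy": 0,"dz": 0,"roll": 0},
  {"fingers": 1,"dx": 0,"dy": 0,"dz": -0.05,"roll": 0},
  {"fingers": 0.3,"dx": -0.03,"dy": 0,"dz": -0.1,"roll": 0},
  {"fingers": -0.2,"dx": -0.055,"dy": 0.03,"dz": -0.135,"roll": 0},
  {"fingers": -0.2,"dx": -0.055,"dy": 0.08,"dz": -0.135,"roll": 0},
  {"fingers": -0.2,"dx": -0.055,"dy": 0.13,"dz": -0.135,"roll": 0},
  {"fingers": -0.2,"dx": -0.055,"dy": 0.149,"dz": -0.135,"roll": 0},
  {"fingers": -0.2,"dx": -0.055,"dy": 0.149,"dz": -0.135,"roll": 0},
])

```text
time: 4.15
tool_pos: [0.5491, -0.048, 0.2887]
tcp_rot: [-2.528, -1.864, 0.0]
wrist_force: [-0.4, -0.2, 0.2]
width: 0.599
grip_force: 0.0
```

```bash
python3 - <<'E'
from h import *
s=read_state();print(s['tool_pos'],s['wrist_force'],s['width'])
p,d=read_camera('side');cv2.imwrite('pics/s2.png',cv2.resize(p[130:290,190:350],None,fx=3.7,fy=3.7,interpolation=cv2.INTER_CUBIC))
E
```

```text
[ 0.54910322 -0.04800853  0.28869922] [-0.40166353 -0.17927818  0.19292599] 0.5987979841683123
```

View pics/s2.png

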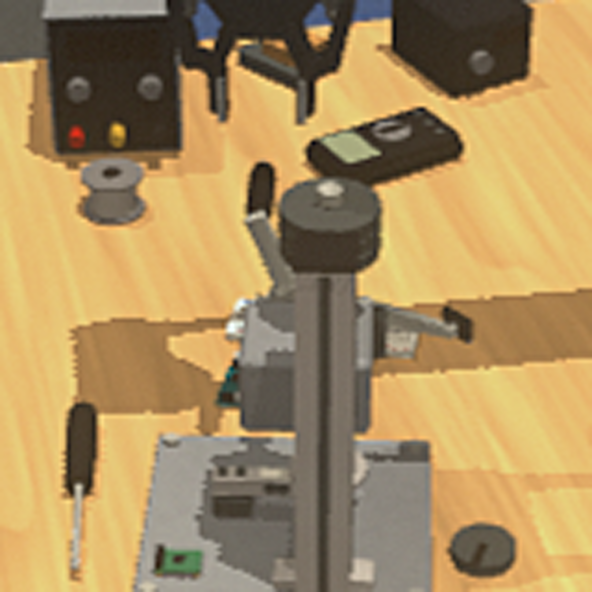

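The lever is down and tilted, with its pad at (458,322). The open fingers at (222,105) and (305,105) straddle the handle at (262,185).

Emit:
step_arm([
  {"fingers": -0.2,"dx": 0,"dy": 0.001,"dz": 0.03,"roll": 0},
  {"fingers": -0.2,"dx": 0,"dy": 0.001,"dz": 0.06,"roll": 0},
  {"fingers": -0.2,"dx": 0,"dy": 0.001,"dz": 0.079,"roll": 0},
  {"fingers": -0.2,"dx": 0,"dy": 0.001,"dz": 0.079,"roll": 0},
  {"fingers": 1,"dx": 0,"dy": 0.001,"dz": 0.079,"roll": 0},
  {"fingers": 1,"dx": 0,"dy": 0.001,"dz": 0.079,"roll": 0},
  {"fingers": 1,"dx": 0,"dy": 0.001,"dz": 0.079,"roll": 0},
  {"fingers": 1,"dx": 0,"dy": 0.001,"dz": 0.079,"roll": 0},
], squeeze=50)

```text
time: 5.2
tool_pos: [0.5507, -0.0484, 0.212]
tcp_rot: [2.526, 1.863, 0.004]
wrist_force: [3.2, -1.0, 4.2]
width: 0.231
grip_force: 49.1
```

```bash
python3 - <<'E'
from h import *
import json
s=read_state();print(s['tool_pos'],s['wrist_force'],s['width']*85,s['grip_force'])
# path: shifts from angle a0 handle (tool y=stand x, tool z down)
for a in np.arange(.0,.21,.02):print('wind',round(a,2),(70*(np.sin(.4+a)-np.sin(.4))).round(1),(-70*(np.cos(.4+a)-np.cos(.4))).round(1))
E
```

```text
[ 0.55066783 -0.04841096  0.2119563 ] [ 3.19337175 -0.95708748  4.24608549] 19.657895465980054 49.07914459705353
wind 0.0 0.0 -0.0
wind 0.02 1.3 0.6
wind 0.04 2.6 1.1
wind 0.06 3.8 1.8
wind 0.08 5.1 2.4
wind 0.1 6.3 3.0
wind 0.12 7.5 3.7
wind 0.14 8.7 4.4
wind 0.16 9.9 5.2
wind 0.18 11.1 5.9
wind 0.2 12.3 6.7
```

Emit:
step_arm([
  {"fingers": 1,"dx": 0,"dy": 0.0013,"dz": 0.0006,"roll": 0},
  {"fingers": 1,"dx": 0,"dy": 0.0026,"dz": 0.0011,"roll": 0},
  {"fingers": 1,"dx": 0,"dy": 0.0038,"dz": 0.0018,"roll": 0},
  {"fingers": 1,"dx": 0,"dy": 0.0051,"dz": 0.0024,"roll": 0},
  {"fingers": 1,"dx": 0,"dy": 0.0063,"dz": 0.003,"roll": 0},
  {"fingers": 1,"dx": 0,"dy": 0.0075,"dz": 0.0037,"roll": 0},
  {"fingers": 1,"dx": 0,"dy": 0.0075,"dz": 0.0037,"roll": 0},
])

```text
time: 6.08
tool_pos: [0.5572, -0.0504, 0.2086]
tcp_rot: [2.527, 1.864, 0.003]
wrist_force: [0.0, 0.1, 8.5]
width: 0.231
grip_force: 49.6
```

```bash
python3 - <<'E'
from h import *
s=read_state();print(s['tool_pos'],s['wrist_force'],s['width']*85,s['grip_force'])
p,d=read_camera('side');cv2.imwrite('pics/s3.png',cv2.resize(p[150:270,220:340],None,fx=5,fy=5,interpolation=cv2.INTER_CUBIC))
P=pts('side',d);np.savez('s3',p=p,d=d,P=P)
E
```

```text
[ 0.55723062 -0.05044808  0.20863641] [0.01550246 0.09973716 8.54651688] 19.644520266441656 49.630613923072815
```

View pics/s3.png

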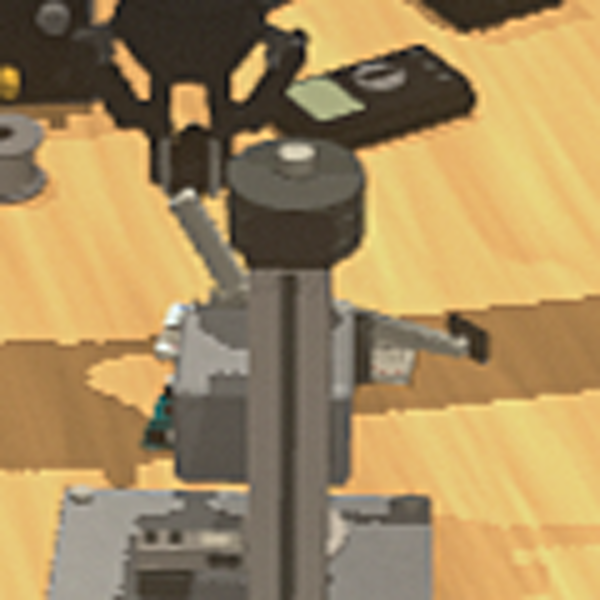

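The fingers hold the handle at (190,155), and the crank has turned about 0.11 rad. I'll check the pawl from the top camera.

```bash
python3 - <<'E'
from h import *
p,d=read_camera('top');np.savez('t2',p=p,d=d)
a=load('top')['p'][180:250,225:305];b=p[180:250,225:305]
f=lambda i:cv2.resize(i,None,fx=5,fy=5,interpolation=cv2.INTER_CUBIC)
cv2.imwrite('pics/t2.png',np.hstack([f(a),f(b)]))
E
```

```text
(no output)
```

View pics/t2.png

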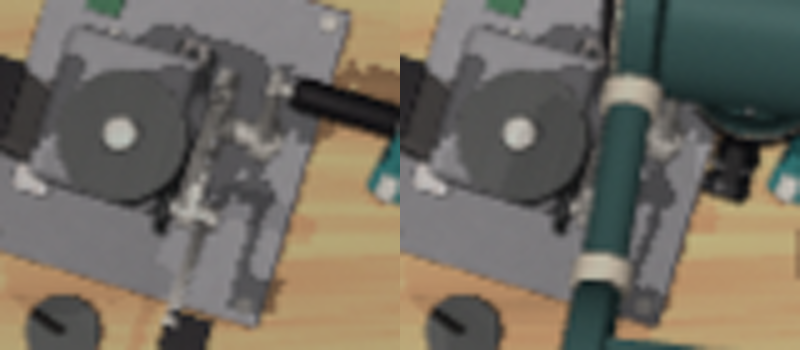

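The forearm hides the pawl at (210,150), so I'll judge it by the load felt while lowering. The wrist force already shows about 4 N of tangential load.

```bash
cat > low.py <<'E'
from h import *
import sys
def go(step,n,rc=0.3):
    s=read_state();x,y,z=s['tool_pos'];F=s['wrist_force']-np.array([-.3,-.1,.1])
    c,sn=np.cos(np.radians(17)),np.sin(np.radians(17))
    a,b=c*x-sn*y-.5133,z-.1475
    ph=np.arctan2(a,b);fs=c*F[0]-sn*F[1];fz=F[2]
    ft=-np.cos(ph)*fs+np.sin(ph)*fz; fr=np.sin(ph)*fs+np.cos(ph)*fz
    print('t %.2f crank %.3f r %.1f  Ft %.2f Fr %.2f Fx(tool) %.2f grip %.1f z %.4f'%(s['time'],ph-.4,1e3*np.hypot(a,b),ft,fr,sn*F[0]+c*F[1],s['grip_force'],z))
    k=min(3,max(-3,rc*fr))  # mm outward
    for i in range(1,n+1):
        p=ph-step*i; q=k*i/n
        print(i,'dy %.4f dz %.4f'%((70*(np.sin(p)-np.sin(ph))+q*np.sin(p))/1e3,-(70*(np.cos(p)-np.cos(ph))+q*np.cos(p))/1e3))
if __name__=='__main__':go(float(sys.argv[1]),int(sys.argv[2]))
E
python3 low.py .03 8
```

```text
t 6.17 crank 0.111 r 70.1  Ft 2.94 Fr 6.73 Fx(tool) -0.09 grip 49.6 z 0.2086
1 dy -0.0017 dz -0.0012
2 dy -0.0035 dz -0.0024
3 dy -0.0053 dz -0.0035
4 dy -0.0072 dz -0.0046
5 dy -0.0091 dz -0.0056
6 dy -0.0110 dz -0.0066
7 dy -0.0130 dz -0.0075
8 dy -0.0150 dz -0.0083
```

Emit:
step_arm([
  {"fingers": 1,"dx": 0,"dy": -0.0017,"dz": -0.0012,"roll": 0},
  {"fingers": 1,"dx": 0,"dy": -0.0035,"dz": -0.0024,"roll": 0},
  {"fingers": 1,"dx": 0,"dy": -0.0053,"dz": -0.0035,"roll": 0},
  {"fingers": 1,"dx": 0,"dy": -0.0072,"dz": -0.0046,"roll": 0},
  {"fingers": 1,"dx": 0,"dy": -0.0091,"dz": -0.0056,"roll": 0},
  {"fingers": 1,"dx": 0,"dy": -0.011,"dz": -0.0066,"roll": 0},
  {"fingers": 1,"dx": 0,"dy": -0.013,"dz": -0.0075,"roll": 0},
  {"fingers": 1,"dx": 0,"dy": -0.015,"dz": -0.0083,"roll": 0},
])

```text
time: 7.18
tool_pos: [0.5407, -0.0454, 0.2149]
tcp_rot: [-2.526, -1.864, 0.002]
wrist_force: [-3.3, 0.6, 3.3]
width: 0.227
grip_force: 49.3
```

```bash
python3 low.py .05 8
```

```text
t 7.17 crank -0.152 r 69.6  Ft 3.74 Fr 2.40 Fx(tool) -0.17 grip 49.3 z 0.2149
1 dy -0.0034 dz -0.0009
2 dy -0.0068 dz -0.0016
3 dy -0.0103 dz -0.0021
4 dy -0.0138 dz -0.0024
5 dy -0.0173 dz -0.0026
6 dy -0.0208 dz -0.0026
7 dy -0.0244 dz -0.0024
8 dy -0.0279 dz -0.0020
```

The crank is below 0 and the load still pulls with 3.7 N, so the pawl is clear. I'll keep lowering.

Emit:
step_arm([
  {"fingers": 1,"dx": 0,"dy": -0.0034,"dz": -0.0009,"roll": 0},
  {"fingers": 1,"dx": 0,"dy": -0.0068,"dz": -0.0016,"roll": 0},
  {"fingers": 1,"dx": 0,"dy": -0.0103,"dz": -0.0021,"roll": 0},
  {"fingers": 1,"dx": 0,"dy": -0.0138,"dz": -0.0024,"roll": 0},
  {"fingers": 1,"dx": 0,"dy": -0.0173,"dz": -0.0026,"roll": 0},
  {"fingers": 1,"dx": 0,"dy": -0.0208,"dz": -0.0026,"roll": 0},
  {"fingers": 1,"dx": 0,"dy": -0.0244,"dz": -0.0024,"roll": 0},
  {"fingers": 1,"dx": 0,"dy": -0.0279,"dz": -0.002,"roll": 0},
])

```text
time: 8.18
tool_pos: [0.5144, -0.0374, 0.2157]
tcp_rot: [-2.527, -1.864, 0.002]
wrist_force: [-2.9, 2.4, -6.6]
width: 0.227
grip_force: 49.0
```

```bash
python3 low.py .05 8
```

```text
t 8.18 crank -0.552 r 69.0  Ft 4.18 Fr -6.14 Fx(tool) 1.68 grip 49.0 z 0.2157
1 dy -0.0034 dz 0.0008
2 dy -0.0067 dz 0.0018
3 dy -0.0100 dz 0.0030
4 dy -0.0132 dz 0.0043
5 dy -0.0163 dz 0.0058
6 dy -0.0194 dz 0.0075
7 dy -0.0223 dz 0.0092
8 dy -0.0251 dz 0.0112
```

Emit:
step_arm([
  {"fingers": 1,"dx": 0,"dy": -0.0034,"dz": 0.0008,"roll": 0},
  {"fingers": 1,"dx": 0,"dy": -0.0067,"dz": 0.0018,"roll": 0},
  {"fingers": 1,"dx": 0,"dy": -0.01,"dz": 0.003,"roll": 0},
  {"fingers": 1,"dx": 0,"dy": -0.0132,"dz": 0.0043,"roll": 0},
  {"fingers": 1,"dx": 0,"dy": -0.0163,"dz": 0.0058,"roll": 0},
  {"fingers": 1,"dx": 0,"dy": -0.0194,"dz": 0.0075,"roll": 0},
  {"fingers": 1,"dx": 0,"dy": -0.0223,"dz": 0.0092,"roll": 0},
  {"fingers": 1,"dx": 0,"dy": -0.0251,"dz": 0.0112,"roll": 0},
])

```text
time: 9.18
tool_pos: [0.4912, -0.0305, 0.2062]
tcp_rot: [2.528, 1.865, 0.0]
wrist_force: [-3.5, 0.4, -3.3]
width: 0.224
grip_force: 49.4
```

```bash
python3 low.py .04 7
```

```text
t 9.18 crank -0.933 r 68.1  Ft 4.52 Fr -1.30 Fx(tool) -0.45 grip 49.4 z 0.2062
1 dy -0.0024 dz 0.0015
2 dy -0.0046 dz 0.0031
3 dy -0.0069 dz 0.0048
4 dy -0.0090 dz 0.0066
5 dy -0.0111 dz 0.0085
6 dy -0.0131 dz 0.0104
7 dy -0.0150 dz 0.0124
```

Emit:
step_arm([
  {"fingers": 1,"dx": 0,"dy": -0.0024,"dz": 0.0015,"roll": 0},
  {"fingers": 1,"dx": 0,"dy": -0.0046,"dz": 0.0031,"roll": 0},
  {"fingers": 1,"dx": 0,"dy": -0.0069,"dz": 0.0048,"roll": 0},
  {"fingers": 1,"dx": 0,"dy": -0.009,"dz": 0.0066,"roll": 0},
  {"fingers": 1,"dx": 0,"dy": -0.0111,"dz": 0.0085,"roll": 0},
  {"fingers": 1,"dx": 0,"dy": -0.0131,"dz": 0.0104,"roll": 0},
  {"fingers": 1,"dx": 0,"dy": -0.015,"dz": 0.0124,"roll": 0},
])

```text
time: 10.05
tool_pos: [0.4766, -0.026, 0.1932]
tcp_rot: [2.528, 1.865, -0.001]
wrist_force: [-4.0, -2.4, -3.0]
width: 0.226
grip_force: 49.4
```

```bash
python3 low.py .02 5
```

```text
t 10.05 crank -1.230 r 67.7  Ft 4.20 Fr -0.01 Fx(tool) -3.25 grip 49.4 z 0.1932
1 dy -0.0009 dz 0.0010
2 dy -0.0018 dz 0.0021
3 dy -0.0027 dz 0.0032
4 dy -0.0036 dz 0.0043
5 dy -0.0045 dz 0.0054
```

Emit:
step_arm([
  {"fingers": 1,"dx": 0,"dy": -0.0009,"dz": 0.001,"roll": 0},
  {"fingers": 1,"dx": 0,"dy": -0.0018,"dz": 0.0021,"roll": 0},
  {"fingers": 1,"dx": -0.0005,"dy": -0.0027,"dz": 0.0032,"roll": 0},
  {"fingers": 1,"dx": -0.0005,"dy": -0.0036,"dz": 0.0043,"roll": 0},
  {"fingers": 1,"dx": -0.0005,"dy": -0.0045,"dz": 0.0054,"roll": 0},
])

```text
time: 10.68
tool_pos: [0.4725, -0.0249, 0.1878]
tcp_rot: [-2.528, -1.865, -0.0]
wrist_force: [-4.6, 0.1, -3.5]
width: 0.227
grip_force: 49.4
```

```bash
python3 low.py .02 4
```

```text
t 10.68 crank -1.332 r 67.6  Ft 5.42 Fr 1.21 Fx(tool) -1.05 grip 49.4 z 0.1878
1 dy -0.0009 dz 0.0011
2 dy -0.0018 dz 0.0022
3 dy -0.0026 dz 0.0033
4 dy -0.0035 dz 0.0044
```

Emit:
step_arm([
  {"fingers": 1,"dx": 0,"dy": -0.0009,"dz": 0.0011,"roll": 0},
  {"fingers": 1,"dx": 0,"dy": -0.0018,"dz": 0.0022,"roll": 0},
  {"fingers": 1,"dx": 0,"dy": -0.0026,"dz": 0.0033,"roll": 0},
  {"fingers": 1,"dx": 0,"dy": -0.0035,"dz": 0.0044,"roll": 0},
])

```text
time: 11.18
tool_pos: [0.4696, -0.024, 0.1835]
tcp_rot: [2.528, 1.864, 0.001]
wrist_force: [-2.0, -0.8, -5.3]
width: 0.226
grip_force: 49.3
```

```bash
python3 low.py .02 4
```

```text
t 11.18 crank -1.409 r 67.6  Ft 5.31 Fr -1.65 Fx(tool) -1.12 grip 49.3 z 0.1835
1 dy -0.0006 dz 0.0013
2 dy -0.0012 dz 0.0025
3 dy -0.0018 dz 0.0038
4 dy -0.0024 dz 0.0051
```

Emit:
step_arm([
  {"fingers": 1,"dx": 0,"dy": -0.0006,"dz": 0.0013,"roll": 0},
  {"fingers": 1,"dx": 0,"dy": -0.0012,"dz": 0.0025,"roll": 0},
  {"fingers": 1,"dx": 0,"dy": -0.0018,"dz": 0.0038,"roll": 0},
  {"fingers": 1,"dx": 0,"dy": -0.0024,"dz": 0.0051,"roll": 0},
])

```text
time: 11.68
tool_pos: [0.4671, -0.0232, 0.1786]
tcp_rot: [2.528, 1.865, 0.001]
wrist_force: [-2.8, -0.9, -1.0]
width: 0.226
grip_force: 49.5
```

```bash
python3 low.py .02 4
```

```text
t 11.68 crank -1.491 r 67.5  Ft 2.00 Fr 1.35 Fx(tool) -1.48 grip 49.5 z 0.1786
1 dy -0.0007 dz 0.0012
2 dy -0.0014 dz 0.0024
3 dy -0.0021 dz 0.0037
4 dy -0.0028 dz 0.0049
```

Ft has dropped to 2 N, so the foot is landing. I'll take smaller steps with holds.

Emit:
step_arm([
  {"fingers": 1,"dx": 0,"dy": -0.0003,"dz": 0.0006,"roll": 0},
  {"fingers": 1,"dx": 0,"dy": -0.0007,"dz": 0.0012,"roll": 0},
  {"fingers": 1,"dx": 0,"dy": -0.0007,"dz": 0.0012,"roll": 0},
])

```text
time: 12.05
tool_pos: [0.4664, -0.023, 0.1773]
tcp_rot: [2.528, 1.865, 0.001]
wrist_force: [-2.7, -0.4, -1.0]
width: 0.23
grip_force: 49.5
```

```bash
python3 low.py .02 3
```

```text
t 12.05 crank -1.513 r 67.5  Ft 2.00 Fr 1.48 Fx(tool) -0.99 grip 49.5 z 0.1773
1 dy -0.0007 dz 0.0012
2 dy -0.0015 dz 0.0024
3 dy -0.0022 dz 0.0036
```

Emit:
step_arm([
  {"fingers": 1,"dx": 0,"dy": -0.0007,"dz": 0.0012,"roll": 0},
  {"fingers": 1,"dx": 0,"dy": -0.0014,"dz": 0.0024,"roll": 0},
  {"fingers": 1,"dx": 0,"dy": -0.0014,"dz": 0.0024,"roll": 0},
])

```text
time: 12.42
tool_pos: [0.4653, -0.0227, 0.1749]
tcp_rot: [2.528, 1.864, 0.001]
wrist_force: [0.0, -0.2, -1.4]
width: 0.232
grip_force: 49.5
```

```bash
python3 low.py .02 3
```

```text
t 12.43 crank -1.552 r 67.5  Ft 1.23 Fr -0.94 Fx(tool) -0.03 grip 49.5 z 0.1749
1 dy -0.0005 dz 0.0013
2 dy -0.0009 dz 0.0026
3 dy -0.0013 dz 0.0040
```

Emit:
step_arm([
  {"fingers": 1,"dx": 0,"dy": -0.0005,"dz": 0.0013,"roll": 0},
  {"fingers": 1,"dx": 0,"dy": -0.0007,"dz": 0.002,"roll": 0},
  {"fingers": 1,"dx": 0,"dy": -0.0007,"dz": 0.002,"roll": 0},
  {"fingers": 1,"dx": 0,"dy": -0.0007,"dz": 0.002,"roll": 0},
])

```text
time: 12.92
tool_pos: [0.4645, -0.0224, 0.173]
tcp_rot: [2.528, 1.865, 0.001]
wrist_force: [1.3, -1.0, -0.2]
width: 0.227
grip_force: 49.6
```

```bash
python3 low.py .02 3
```

```text
t 12.93 crank -1.584 r 67.5  Ft -0.42 Fr -1.74 Fx(tool) -0.42 grip 49.6 z 0.1730
1 dy -0.0004 dz 0.0014
2 dy -0.0007 dz 0.0027
3 dy -0.0010 dz 0.0041
```

Ft is about zero, so the full weight is on the cell. I'll ease the grip, open, and then lift straight up.

Emit:
step_arm([
  {"fingers": 1,"dx": 0,"dy": 0,"dz": 0,"roll": 0},
  {"fingers": 1,"dx": 0,"dy": 0,"dz": 0,"roll": 0},
], squeeze=20)

```text
time: 13.18
tool_pos: [0.4645, -0.0224, 0.173]
tcp_rot: [2.528, 1.865, 0.001]
wrist_force: [1.2, -1.8, -0.6]
width: 0.224
grip_force: 49.6
```

```bash
python3 low.py .01 1
```

```text
t 13.18 crank -1.584 r 67.5  Ft -0.06 Fr -2.08 Fx(tool) -1.22 grip 49.6 z 0.1730
1 dy 0.0003 dz 0.0009
```

Emit:
step_arm([
  {"fingers": 0.4,"dx": 0,"dy": 0,"dz": 0,"roll": 0},
  {"fingers": 0.2,"dx": 0,"dy": 0,"dz": 0,"roll": 0},
  {"fingers": -0.1,"dx": 0,"dy": 0,"dz": 0,"roll": 0},
  {"fingers": -0.1,"dx": 0,"dy": 0,"dz": 0,"roll": 0},
  {"fingers": -0.1,"dx": 0,"dy": 0,"dz": -0.03,"roll": 0},
  {"fingers": -0.1,"dx": 0,"dy": 0,"dz": -0.07,"roll": 0},
  {"fingers": -0.1,"dx": -0.03,"dy": 0,"dz": -0.12,"roll": 0},
  {"fingers": -0.1,"dx": -0.08,"dy": 0,"dz": -0.15,"roll": 0},
])

```text
time: 14.18
tool_pos: [0.4415, -0.099, 0.3258]
tcp_rot: [2.523, 1.867, 0.004]
wrist_force: [1.0, -0.4, 0.6]
width: 0.553
grip_force: 0.0
```

Emit:
step_arm([
  {"fingers": -0.1,"dx": -0.06,"dy": 0,"dz": 0,"roll": 0},
  {"fingers": -0.1,"dx": -0.12,"dy": 0,"dz": 0,"roll": 0},
  {"fingers": -0.1,"dx": -0.15,"dy": 0,"dz": 0,"roll": 0},
  {"fingers": -0.1,"dx": -0.15,"dy": 0,"dz": 0,"roll": 0},
])

```text
time: 14.68
tool_pos: [0.3955, -0.2438, 0.3227]
tcp_rot: [-2.532, -1.86, 0.0]
wrist_force: [0.3, 0.7, 0.6]
width: 0.554
grip_force: 0.0
```

```bash
python3 - <<'E'
from h import *
s=read_state();print(s['tool_pos'],s['wrist_force'])
a=read_camera('side')[0];b=read_camera('top')[0]
f=lambda i:cv2.resize(i,(400,400),interpolation=cv2.INTER_CUBIC)
cv2.imwrite('pics/f.png',np.hstack([f(a[150:310,190:350]),f(b[160:260,215:315])]))
E
```

```text
[ 0.39553485 -0.24376274  0.3226808 ] [0.31518465 0.72908177 0.58951184]
```

View pics/f.png

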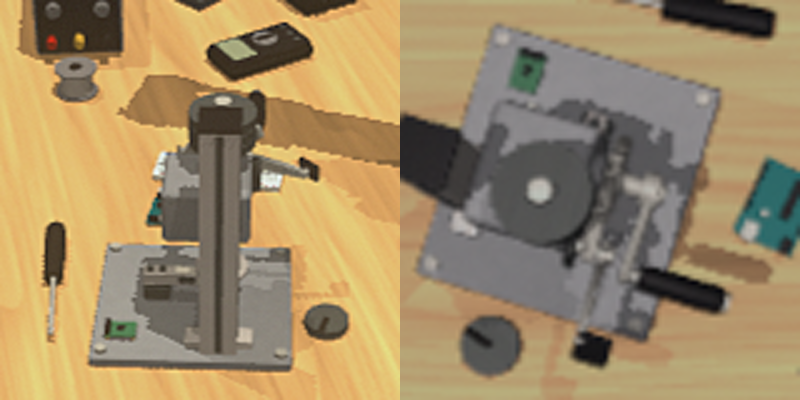

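The weight is down, with the discs now at (222,120) in the side view. The handle rests on the -x side at (685,290) in the top view, the lever is down at (310,170), the bystanders haven't moved and the gripper is clear.

```bash
python3 -c "
from workcell import *
print(finish_job())"
```

```text
the job is handed in; nothing more can be done
None
```

The job is handed in at about 15 s: the trip lever is down, the weight was let down slowly onto the load cell, and the handle was let go only once its pull had faded to zero. The pawl was never seen directly, but the load stayed on the crank below its starting angle, so it must be clear.

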